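# Shut and lock the painter's brush box

### The arm

A 6-joint arm with a two-finger parallel gripper is mounted at the origin on the work surface. World frame = base frame: x ahead of the robot, y to its left, z up, the work surface at z = 0. Lengths are in mm, angles in degrees, forces in N, time in s.
With the tool pointing down it reaches from about 350 to 775 mm from the base axis. Payload 5.5 kg.
Tool frame: the origin (TCP) lies midway between the tips of the shut fingers; the grasp point (between the pads) lies 19 mm behind it (env.grasp_offset is the distance from the TCP to the grasp point, in mm); y points along the fingers, x is the direction in which the jaws open and shut, and the axes are right-handed (so a half turn about y gives the same grasp; the last joint's range is limited). The gripper opens to 85 mm and grips with 20 to 120 N. Pads are 22 mm wide; open, the fingers measure 114 mm over their backs; the gripper's body (76 mm by 85 mm) begins 54 mm behind the grasp point. The pads swing forward as they close: fully open they stand 13 mm farther back than shut.
Start: joints at [-78.587, 17.945, 2.641, 74.691, 0, 82.002], TCP at [191.102, -542.358, 231.323] pointing down, gripper open.
Joint ranges: [-158.12, 158.12], [-49.38, 96.58], [-58.88, 72.47], [-126.05, 133.96], [-84.25, 85.87], [-180, 180]. Speed limits (degrees/s): [147.25, 147.25, 180, 180, 180, 180].

### API

Orientations are given as [roll, pitch, yaw] about the fixed x, y, z axes, in that order (R = Rz(yaw) Ry(pitch) Rx(roll)).
In Python, from plant import env gives the robot as it stands. The module is installed in compiled form; this text tells all that it offers.
- The arm moves only by the tool apply_moves, never from a script. Its arguments are lists of equal length, an entry for each row: "rotation": the turn, a rotation vector about the tool's x, y, z in degrees, a list of three; "dp": the shift along the tool's x, y, z in mm, a list of three; "grip": the opening, from -1 (shut) to 1 (fully open). A call has 1 to 20 rows; each row shifts and turns the pose as measured when the row begins, along the tool's axes as they then stand; what a row does not reach is not made up. A row lasts 1/8 s, in which the tool goes at most 62.5 mm and 10.7 degrees, less where a joint would pass 70% of its speed; a pose out of reach is approached as far as the arm can. A call is refused whole if a number of a shift passes 62.5 or a number of a turn 10.7, either way. A call with a gripper value outside its range is refused whole. The fingers move at their own pace and stop on an object; "newtons" is the grip in N (left out, the last holds). Time passes only in rows, so rows that do not move let the fingers close. It gives the time, the measured TCP pose, the force and the opening at its end, in the units of the state.
- env.sense(): the state, without advancing time (a new reading comes with each control period).
- env.camera(name): name is "scene" or "top" or "wrist"; returns the picture (400x640x3 uint8, red, green, blue); there is no depth.
- env.camera_model(name): a dict with "mtx" (3x3 intrinsics, pixels), "R" (3x3) and "t" (3): a world point X has camera coordinates R X + t. Camera axes: x right, y down, z forward; pixel columns grow to the right and rows downward; lengths in mm; the calibration is good to about 2 mm. A picture is of the moment at which its call begins: read the wrist's pose just before it. camera_model takes no time and is no camera call; for the wrist camera it gives the pose at the moment of the call.
- env.hand_in(): hands the job in, once; it reports no verdict.
Trained networks look in the newest picture that a camera, given by its name, has taken for a name from the list of things; names that differ only in an ending like _2 or _b are one class to them, and where a whole thing is asked for, a point or a joint stands for the part that bears it (a point fixed in the world has none). Each returns a list of dicts, best first, with "confidence" (0 to 1); they miss things now and then, are a little off and sometimes report something else, mostly with a low value. They report only what shows in the picture. A call takes as long as a camera call.
- env.search_frame(camera, query): "position" ([x, y, z] in mm, in world coordinates, good to about 4 mm: the middle of the surface that is visible of it).
- env.masks_of(camera, query): "region" (400x640 bool, what is visible of it).
- env.place_of(camera, query): "position" ([x, y, z] in mm, in world coordinates, good to about 4 mm: a listed point, or the origin of a listed thing).
The state is a dict: "time": time; "joint_positions": joint angles; "dq": joint speeds; "joint_torque": joint torques, N m; "position": TCP position; "ee_rot": TCP orientation; "force": force on the tool from outside, world axes, zero at the start; "torque": the same for the moment, N m; "width": finger opening in mm.
Only numpy, scipy, OpenCV 4.12 (cv2) and the standard library are available. Lean on these libraries where they do the work, as an engineer would, in place of code of your own. Each camera call takes 0.05 s, during which the arm holds its last target.

### The job

The wooden brush box stands open with its lid leaning back beyond upright. Push the lid gently from behind (beside its brass stud, not on it), over the top, until its own weight takes it, and let it swing shut by itself: do not throw it, and do not keep hold of it or touch it on the way down. Then press the stiff brass locking stud near the front of the shut lid down until it bottoms, and keep pressing for half a second with a firm, steady push of about 15 N (never above 25 N); leave the pot, dish, jar and paperweight where they are and touch nothing at the end.

Things in the scene. Friction and masses are not known exactly. Their poses are not given: they have to be found in the camera images.
- brushbox: Open-topped box of mid-brown wood holding brushes and a white pan tray (nothing rises above the rim), 160 (its x) x 270 (its y) x 75 mm high, walls 8 mm; it stands fast and does not shift. Origin: centre of the underside, on the table; +x points from the front to the hinged back, z up. Its front faces the robot, give or take 20 degrees.
- lid_hinge (a point): Middle of the hinge line, on the top of the box's back wall: 80 mm behind and 75 mm above the box's origin. The hinge line runs along the box's y.
- lid (a joint): Opening angle of the lid (rad): 0 shut, about 1.57 upright, at most 1.95 (leaning back against its stop). It starts at 1.63 to 1.80. The hinge is stiff (friction about 0.2 N m) and the lid weighs 0.48 to 0.72 kg, so it stays where it is left near upright and falls shut by itself only once it is pushed 0.4 to 0.6 rad past upright towards the front, depending on its weight; a steady push of 2 to 4 N near its free edge moves it. Damped, it then takes about 1 to 4 s to fall.
- lid_edge (a point): Middle of the lid's free edge, on its outer face. The lid is a flat wooden board, 160 mm from hinge to free edge, 270 mm along the hinge, 14 mm thick; its inner face passes through the hinge line. Shut, it lies on the rim with the outer face up, 89 mm above the table; open, the outer face is the one away from the box, and carries the stud. Axes: x from free edge to hinge, z out of the outer face.
- stud_top (a point): Centre of the flat top of the round brass stud, 30 mm across, on the lid's outer face midway along the hinge line, 130 mm from it; z points out of the lid. The top starts 7 to 26 mm above the outer face; the stud slides in against about 5 N of friction, stays where left, and meets a hard stop 4 to 14 mm below its start (top then 3 to 12 mm above the face). The stop differs each time: no pose shows it, only the rising force.
- brush_pot: White ceramic pot with brushes, 76 mm across, 90 mm high (brush tips to 225 mm), loose, standing to the -y side of the box. Origin: centre of its underside.
- dish: Small white ceramic ink bowl, 84 mm across, 22 mm high, loose, beside the front corner of the box, on the -y side. Origin: centre of its underside.
- jar: Amber glass jar with white lid, 56 mm across, 60 mm high, loose, standing to the +y side of the box. Origin: centre of its underside.
- paperweight: Dark steel bar paperweight, 110 (its x) x 30 x 18 mm, loose, lying beside the front corner of the box, on the +y side, long side roughly along the box's x. Origin: centre of its underside.

How it is judged:
By the outcome, as a careful person would: the job done as asked, in the order asked, and still so for the second after the job is handed in, with the robot touching nothing.
It also fails if it takes over 58 s, if anything falls off the work surface, if the arm or the gripper's body presses on something with over 40 N, if the wrist force passes 120 N, or if a joint passes its speed limit or range.

## Working session

There is one attempt and no reset: what is moved stays moved. The work goes in short steps, Python scripts to look and compute and a tool call to move; the robot and the scene stay as the last step left them, time stands still between calls to the robot, and variables do not carry over. Pictures are saved under pics/ and viewed, and the job is handed in when it is done.

Besides the shell and the picture viewer there is one more tool, called after "Call:" by a JSON object that holds its "fn" and its "kwargs". apply_moves: Moves the arm, as the interface text tells. Its arguments: {"type":"object","properties":{"rotation":{"type":"array","items":{"type":"array","items":{"type":"number"}}},"dp":{"type":"array","items":{"type":"array","items":{"type":"number"}}},"grip":{"type":"array","items":{"type":"number"}},"newtons":{"type":"number"}},"required":["rotation","dp","grip"]}

```bash
mkdir -p pics; python3 - <<'E'
from plant import env
import cv2,numpy as np
s=env.sense();print({k:np.round(v,2) for k,v in s.items()})
for c in ["scene","top"]:
    im=env.camera(c);cv2.imwrite(f"pics/{c}0.png",im[:,:,::-1])
    for q in ["brushbox","lid_hinge","lid_edge","stud_top","brush_pot","dish","jar","paperweight"]:
        try:
            r=env.place_of(c,q);print(c,q,[(np.round(a["position"],0),round(a["confidence"],2)) for a in r[:2]])
        except Exception as e: print(c,q,e)
print(env.sense()["time"])
E
```

```text
{'time': np.float64(0.0), 'joint_positions': array([-78.59,  17.99,   2.58,  74.69,   0.  ,  82.  ]), 'dq': array([-0.03, -0.02,  0.02,  0.02,  0.09, -0.01]), 'joint_torque': array([ 0.000e+00, -4.806e+01,  2.985e+01,  2.000e-02, -0.000e+00,
       -0.000e+00]), 'position': array([ 191.  , -541.82,  230.41]), 'ee_rot': array([-89.98,   0.1 , -70.59]), 'force': array([ 0.07, -0.07, -0.33]), 'torque': array([ 0.  ,  0.06, -0.02]), 'width': np.float64(85.31)}
scene brushbox [(array([533.,  51.,  -1.]), 0.96)]
scene lid_hinge [(array([614.,  41.,  70.]), 0.95)]
scene lid_edge []
scene stud_top []
scene brush_pot [(array([ 555., -154.,    1.]), 0.87)]
scene dish []
scene jar [(array([591., 262.,  -3.]), 0.59)]
scene paperweight [(array([483., 243.,  -2.]), 0.89)]
top brushbox [(array([530.,  50.,  -1.]), 0.56)]
top lid_hinge [(array([617.,  34.,  76.]), 0.66)]
top lid_edge [(array([654.,  32., 232.]), 0.59)]
top stud_top [(array([672.,  32., 196.]), 0.65)]
top brush_pot [(array([ 556., -154.,    1.]), 0.77)]
top dish [(array([ 428., -132.,    4.]), 0.66)]
top jar [(array([587., 266.,   1.]), 0.77)]
top paperweight [(array([480., 237.,   2.]), 0.97)]
0.9
```

View pics/scene0.png

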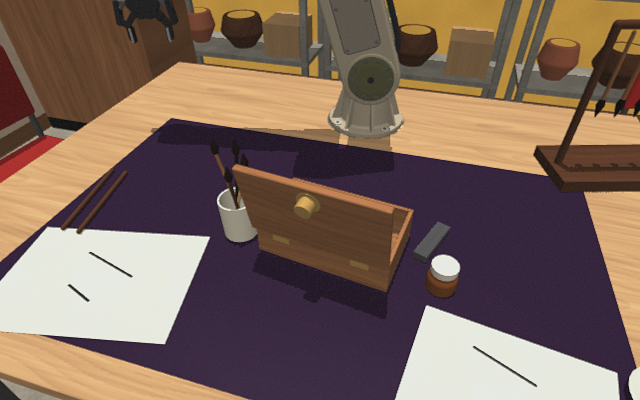

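View pics/top0.png

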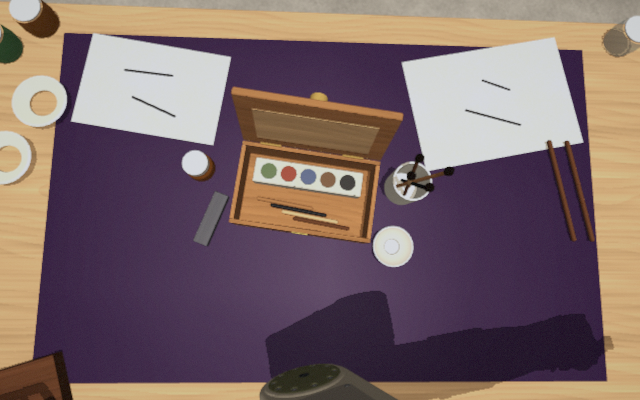

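The scene view, taken from behind the box, shows the lid leaning back with the stud at (305,206). In the top view the box is centred near (308,195) and the lid edge runs from (235,92) to (400,118). I'll zoom in so I can fit the pose.

```bash
python3 - <<'E'
import cv2
a=cv2.imread("pics/top0.png")[75:255,215:415];cv2.imwrite("pics/topz.png",cv2.resize(a,None,fx=3.3,fy=3.3,interpolation=2)[:600])
a=cv2.imread("pics/scene0.png")[155:295,220:420];cv2.imwrite("pics/scenez.png",cv2.resize(a,None,fx=4,fy=4,interpolation=2))
E
```

```text
(no output)
```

View pics/topz.png

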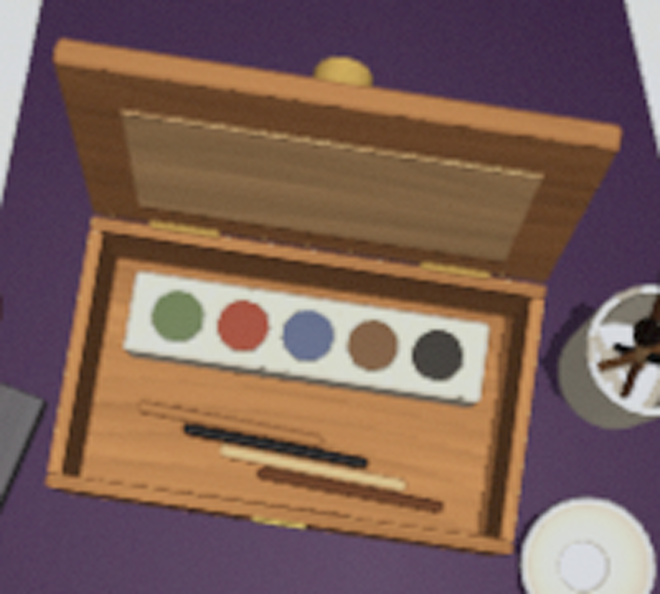

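View pics/scenez.png

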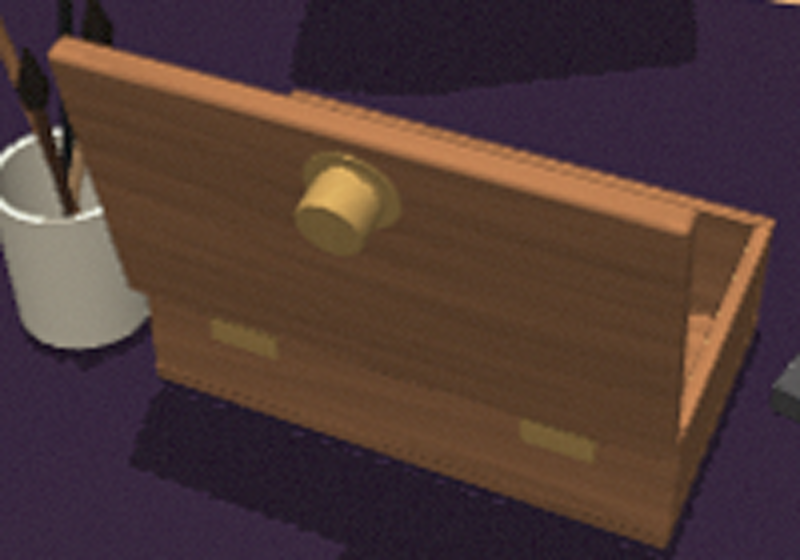

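```bash
cat > geo.py <<'E'
import numpy as np
def lidpt(p,u,v,h): # u from hinge, v along y, h above inner face -> world; p=x,y,yaw,theta
    x,y,yaw,th=p
    bx=80-u*np.cos(th)+h*np.sin(th); bz=75+u*np.sin(th)+h*np.cos(th)
    return box(p,bx,v,bz)
def box(p,bx,by,bz):
    c,s=np.cos(p[2]),np.sin(p[2]); return np.array([p[0]+c*bx-s*by,p[1]+s*bx+c*by,bz])
def proj(m,X):
    c=m["R"]@X+m["t"].ravel(); q=m["mtx"]@c; return q[:2]/q[2]
E
python3 - <<'E'
from plant import env
import numpy as np
from geo import *
from scipy.optimize import least_squares
T,S=[{k:np.array(v) for k,v in env.camera_model(c).items()} for c in("top","scene")]
tz=lambda a,b:np.array([215+a/3.3,75+b/3.3]); sz=lambda a,b:np.array([220+a/4,155+b/4])
obs=[(T,'b',(-80,135,75),tz(48,487)),(T,'b',(-80,-135,75),tz(512,553)),(T,'b',(80,135,75),tz(93,222)),(T,'b',(80,-135,75),tz(545,290)),
(T,'l',(160,135,14),tz(60,40)),(T,'l',(160,-135,14),tz(620,128)),
(S,'l',(160,-135,14),sz(52,60)),(S,'l',(160,135,14),sz(690,235)),(S,'l',(160,-135,0),sz(65,38)),(S,'b',(80,135,0),sz(665,545)),(S,'b',(80,-135,0),sz(157,375)),(S,'b',(-80,135,75),sz(772,220)),
(S,'s',(130,0,0),sz(331,230))]
def f(q):
    r=[]
    for m,k,a,o in obs:
        X=box(q,*a) if k=='b' else lidpt(q,*a) if k=='l' else lidpt(q,130,0,14+q[4])
        r+=list(proj(m,X)-o)
    return r
s=least_squares(f,[531,50,-.15,1.7,18],x_scale=[10,10,.1,.1,10],loss='soft_l1')
q=s.x;print(q,np.degrees(q[2]));print(np.round(f(q),1).reshape(-1,2))
np.save("q.npy",q)
for n,a in dict(stud=(130,0,14+q[4]),edgeL=(160,135,14),edgeR=(160,-135,14)).items(): print(n,lidpt(q,*a))
for m,n in((T,'top'),(S,'scene')): print(n,-m["R"].T@m["t"].ravel())
E
```

```text
Traceback (most recent call last):
  File "geo.py", line 3, in lidpt
    x,y,yaw,th=p
    ^^^^^^^^^^
ValueError: too many values to unpack (expected 4)
```

```bash
sed -i 's/x,y,yaw,th=p/x,y,yaw,th=p[:4]/' geo.py
cat > fit.py <<'E'
from plant import env
import numpy as np
from geo import *
from scipy.optimize import least_squares
T,S=[{k:np.array(v) for k,v in env.camera_model(c).items()} for c in("top","scene")]
tz=lambda a,b:np.array([215+a/3.3,75+b/3.3]); sz=lambda a,b:np.array([220+a/4,155+b/4])
obs=[(T,'b',(-80,135,75),tz(48,487)),(T,'b',(-80,-135,75),tz(512,553)),(T,'b',(80,135,75),tz(93,222)),(T,'b',(80,-135,75),tz(545,290)),
(T,'l',(160,135,14),tz(60,40)),(T,'l',(160,-135,14),tz(620,128)),
(S,'l',(160,-135,14),sz(52,60)),(S,'l',(160,135,14),sz(690,235)),(S,'l',(160,-135,0),sz(65,38)),(S,'b',(80,135,0),sz(665,545)),(S,'b',(80,-135,0),sz(157,375)),(S,'b',(-80,135,75),sz(772,220)),
(S,'s',(130,0,0),sz(331,230))]
def f(q):
    r=[]
    for m,k,a,o in obs:
        X=box(q,*a) if k=='b' else lidpt(q,*a) if k=='l' else lidpt(q,130,0,14+q[4])
        r+=list(proj(m,X)-o)
    return r
s=least_squares(f,[531,50,-.15,1.7,18],x_scale=[10,10,.1,.1,10],loss='soft_l1')
q=s.x;print(q,np.degrees(q[2]));print(np.round(f(q),1).reshape(-1,2).tolist())
np.save("q.npy",q)
for n,a in dict(stud=(130,0,14+q[4]),edgeL=(160,135,14),edgeR=(160,-135,14)).items(): print(n,lidpt(q,*a))
for m,n in((T,'top'),(S,'scene')): print(n,-m["R"].T@m["t"].ravel())
E
python3 fit.py
```

```text
[ 5.30780735e+02  5.05789412e+01 -1.26469555e-01  1.76065112e+00
  2.27627560e+01] -7.246171742661936
[[-2.0, 0.8], [-0.4, 0.8], [-1.8, -1.2], [-0.5, -1.6], [-2.8, -1.0], [-0.2, -1.9], [-2.6, -2.0], [-0.2, -1.4], [-1.3, -2.3], [-0.2, -0.4], [-0.1, -0.5], [0.2, -2.0], [-0.8, -0.4]]
stud [670.29284366  32.84023168 195.72638284]
edgeL [670.76181344 168.86747724 229.48303542]
edgeR [636.70598785 -98.97613523 229.48303542]
top [424.53269127  54.16411368 803.40841348]
scene [1114.8009215   199.83946166  615.50525455]
```

The fit is good: box at (531,51), yaw −7.2°, lid at about 1.76 rad, stud standing about 23 mm proud. Next I shut the gripper, rise, and turn to the box's yaw.

Call:
{"fn": "apply_moves", "kwargs": {"rotation": [[0, -10.5, 0], [0, -10.5, 0], [0, -10.5, 0], [0, -10.5, 0], [0, -10.5, 0], [0, -10.5, 0], [0, 0, 0]], "dp": [[0, -12, 0], [0, -12, 0], [0, -12, 0], [0, -12, 0], [0, -12, 0], [0, -12, 0], [0, 0, 0]], "grip": [-1, -1, -1, -1, -1, -1, -1], "newtons": 60}}

```text
time: 1.78
position: [191.0, -542.1, 305.2]
ee_rot: [-90.0, 0.0, -6.1]
force: [-0.7, -0.6, -0.2]
width: 0.3
```

Call:
{"fn": "apply_moves", "kwargs": {"rotation": [[0, 1.1, 0], [0, 0, 0], [0, 0, 0], [0, 0, 0], [0, 0, 0], [0, 0, 0], [0, 0, 0], [0, 0, 0], [0, 0, 0], [0, 0, 0], [0, 0, 0], [0, 0, 0], [0, 0, 0], [0, 0, 0], [0, 0, 0], [0, 0, 0]], "dp": [[32, 0, 40], [32, 0, 40], [32, 0, 40], [32, 0, 40], [32, 0, 40], [32, 0, 40], [32, 0, 40], [32, 0, 40], [6, 0, 48], [6, 0, 48], [6, 0, 48], [6, 0, 48], [6, 0, 48], [6, 0, 48], [6, 0, 48], [0, 0, 0]], "grip": [-1, -1, -1, -1, -1, -1, -1, -1, -1, -1, -1, -1, -1, -1, -1, -1]}}

```text
time: 3.78
position: [598.9, 82.2, 293.1]
ee_rot: [-89.8, 0.5, -11.1]
force: [-0.4, -1.4, -0.6]
width: -0.1
```

Call:
{"fn": "apply_moves", "kwargs": {"rotation": [[0, -3.9, 0], [0, 0, 0], [0, 0, 0], [0, 0, 0], [0, 0, 0], [0, 0, 0]], "dp": [[0, 0, 0], [25, 0, 3], [25, 0, 3], [25, 0, 3], [25, 0, 3], [0, 0, 0]], "grip": [-1, -1, -1, -1, -1, -1]}}

```text
time: 4.53
position: [700.1, 76.7, 288.1]
ee_rot: [-89.9, 0.8, -8.2]
force: [0.5, 0.1, -0.6]
width: 0.1
```

Call:
{"fn": "apply_moves", "kwargs": {"rotation": [[0, -1, 0], [0, 0, -0.8], [0, 0, 0], [0, 0, 0]], "dp": [[0, 30, 2], [0, 30, 2], [0, 30, 0], [0, 0, 0]], "grip": [-1, -1, -1, -1]}}

```text
time: 5.03
position: [696.2, 77.9, 195.9]
ee_rot: [-90.0, 0.1, -7.7]
force: [-0.3, -0.6, 0.2]
width: -0.2
```

```bash
python3 - <<'E'
from plant import env
import cv2
im=env.camera("scene");cv2.imwrite("pics/s1.png",im[:,:,::-1])
im=env.camera("wrist");cv2.imwrite("pics/w1.png",im[:,:,::-1])
E
```

```text
(no output)
```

View pics/s1.png

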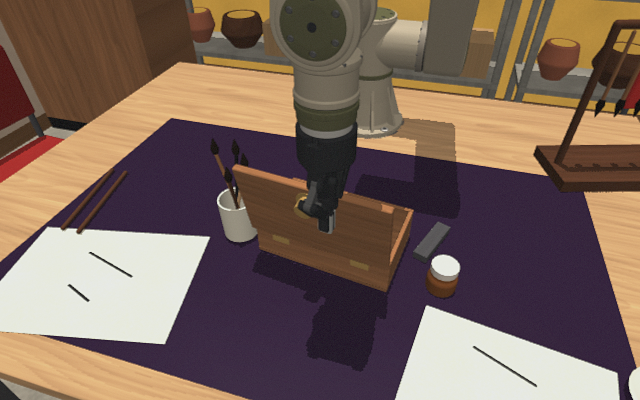

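View pics/w1.png

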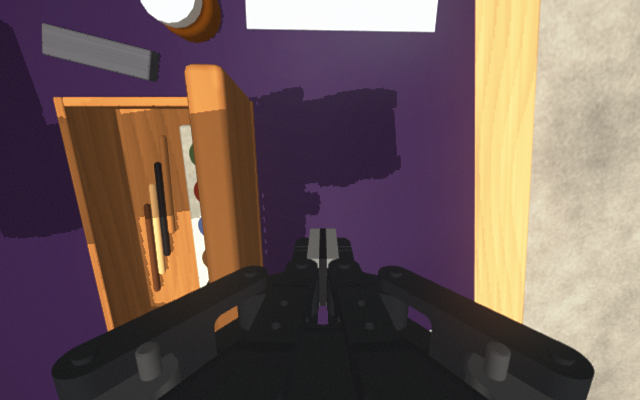

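The tip is behind the lid on the +y side of the stud and clear of it. The lid's top edge runs close to the finger backs. I raise slightly so the finger pads make the contact, then begin the push.

Call:
{"fn": "apply_moves", "kwargs": {"rotation": [[0, -0.5, 0], [0, 0, 0], [0, 0, 0], [0, 0, 0]], "dp": [[-9, -7, 0], [-8, 0, 0], [-6, 0, 0], [-6, 0, 0]], "grip": [-1, -1, -1, -1]}}

```text
time: 5.62
position: [670.9, 81.6, 212.9]
ee_rot: [-89.9, -0.8, -7.2]
force: [3.0, -0.4, 2.3]
width: 0.2
```

Call:
{"fn": "apply_moves", "kwargs": {"rotation": [[0, 0, 0], [0, 0, 0.8], [0, 0, 0], [0, 0, 0], [0, 0, 0]], "dp": [[-6, 1, 0], [-6, 1, 0], [-6, 1, 0], [-6, 1, 0], [-6, 1, 0]], "grip": [-1, -1, -1, -1, -1]}}

```text
time: 6.25
position: [640.6, 85.6, 208.3]
ee_rot: [-89.8, -0.2, -7.2]
force: [1.9, -0.3, 1.5]
width: -0.3
```

Call:
{"fn": "apply_moves", "kwargs": {"rotation": [[0, 0, 0], [0, 0, 0], [0, 0, 0], [0, 0, 0], [0, 0, 0], [0, 0, 0], [0, 0, 0], [0, 0, 0]], "dp": [[-5, 1, 0], [-5, 1, 0], [-5, 1, 0], [-5, 1, 0], [-5, 1, 0], [-5, 1, 0], [-5, 1, 0], [-5, 1, 0]], "grip": [-1, -1, -1, -1, -1, -1, -1, -1]}}

```text
time: 7.25
position: [596.3, 91.3, 198.7]
ee_rot: [-89.8, 0.0, -7.2]
force: [0.9, -0.8, -0.1]
width: -0.2
```

```bash
python3 - <<'E'
from plant import env
import cv2
im=env.camera("scene");cv2.imwrite("pics/s2.png",im[100:300,200:450,::-1])
E
```

```text
(no output)
```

View pics/s2.png

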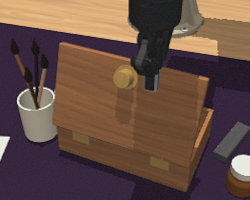

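The lid is now past upright, with the finger beside the stud. I push on in smaller steps.

Call:
{"fn": "apply_moves", "kwargs": {"rotation": [[0, 0, 0], [0, 0, 0], [0, 0, 0]], "dp": [[-3.5, 1, 0], [-3.5, 1, 0], [-3.5, 1, 0]], "grip": [-1, -1, -1]}}

```text
time: 7.68
position: [584.0, 92.8, 194.9]
ee_rot: [-89.9, 0.2, -7.2]
force: [-0.0, -0.7, -0.3]
width: 0.1
```

```bash
python3 - <<'E'
from plant import env
import cv2
im=env.camera("scene");cv2.imwrite("pics/s3.png",cv2.resize(im[100:300,200:450,::-1],None,fx=2,fy=2))
print(env.sense()["force"])
E
```

```text
[-0.5422107   0.43824964 -0.47589934]
```

View pics/s3.png

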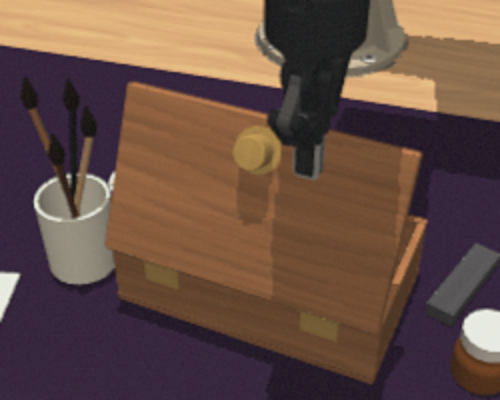

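Force has dropped to about zero, so the lid may be going by itself. I hold still and look.

Call:
{"fn": "apply_moves", "kwargs": {"rotation": [[0, 0, 0], [0, 0, 0]], "dp": [[0, 0, 0], [0, 0, 0]], "grip": [-1, -1]}}

```text
time: 7.98
position: [583.1, 93.0, 194.7]
ee_rot: [-89.9, 0.2, -7.2]
force: [-0.1, -0.7, 0.1]
width: 0.2
```

```bash
python3 - <<'E'
from plant import env
import cv2
im=env.camera("scene");cv2.imwrite("pics/s4.png",cv2.resize(im[100:300,200:450,::-1],None,fx=2,fy=2))
print(env.sense()["force"])
E
```

```text
[ 0.17987256 -0.41932114 -0.44270376]
```

View pics/s4.png

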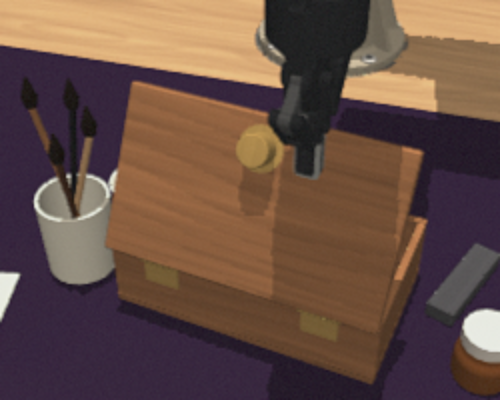

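Call:
{"fn": "apply_moves", "kwargs": {"rotation": [[0, 0, 0], [0, 0, 0]], "dp": [[0, 0, 0], [0, 0, 0]], "grip": [-1, -1]}}

```text
time: 8.28
position: [583.4, 92.9, 194.7]
ee_rot: [-89.9, 0.2, -7.2]
force: [0.5, 0.1, 0.0]
width: -0.3
```

```bash
python3 - <<'E'
from plant import env
import cv2
im=env.camera("scene");cv2.imwrite("pics/s5.png",cv2.resize(im[100:300,200:450,::-1],None,fx=2,fy=2))
print(env.sense()["force"])
E
```

```text
[-0.25952653  0.48583838 -0.21070501]
```

View pics/s5.png

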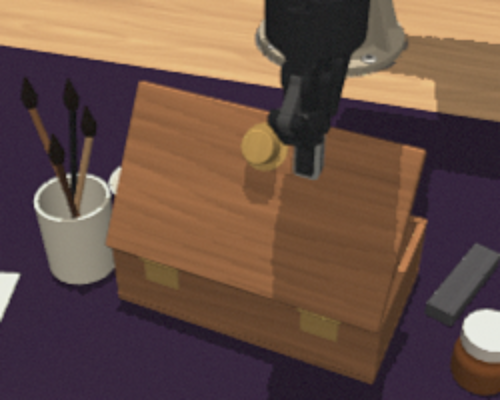

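The lid keeps moving (left corner 134→141 px) while the arm is stationary and the force is zero, so it is falling on its own weight. I withdraw up and back and let it swing.

Call:
{"fn": "apply_moves", "kwargs": {"rotation": [[0, 0, 0], [0, 0, 0], [0, 0, 0], [0, 0, 0], [0, 0, 0], [0, 0, 0], [0, 0, 0], [0, 0, 0], [0, 0, 0], [0, 0, 0], [0, 0, 0], [0, 0, 0]], "dp": [[8, -20, 0], [8, -30, 0], [0, -30, 0], [0, 0, 0], [0, 0, 0], [0, 0, 0], [0, 0, 0], [0, 0, 0], [0, 0, 0], [0, 0, 0], [0, 0, 0], [0, 0, 0]], "grip": [-1, -1, -1, -1, -1, -1, -1, -1, -1, -1, -1, -1]}}

```text
time: 9.82
position: [597.9, 90.5, 271.9]
ee_rot: [-89.9, 0.7, -7.2]
force: [0.5, 0.5, -0.4]
width: 0.0
```

```bash
python3 - <<'E'
from plant import env
import cv2
im=env.camera("scene");cv2.imwrite("pics/s6.png",cv2.resize(im[100:300,200:450,::-1],None,fx=2,fy=2))
E
```

```text
(no output)
```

View pics/s6.png

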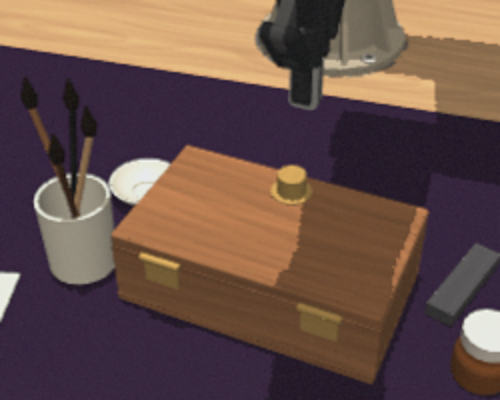

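The lid is shut. The stud is at about (291,183) in the crop. Next I measure its top.

```bash
python3 - <<'E'
from plant import env
import cv2,numpy as np
from geo import *
q=np.load("q.npy");q[3]=0
for c in("scene","wrist","top"):
    im=env.camera(c);
    X=lidpt(q,130,0,14+22); m={k:np.array(v) for k,v in env.camera_model(c).items()}
    p=proj(m,X);print(c,X,p,[(np.round(a["position"],1),round(a["confidence"],2)) for a in env.place_of(c,"stud_top")])
    r=env.masks_of(c,"stud_top")
    if r: ys,xs=np.where(r[0]["region"]);print(r[0]["confidence"],xs.min(),xs.max(),ys.min(),ys.max())
    x,y=np.clip(p.astype(int),40,[600,360]) 
    cv2.imwrite(f"pics/{c}7.png",np.ascontiguousarray(cv2.resize(im[y-40:y+40,x-40:x+40,::-1],None,fx=5,fy=5)));print(x,y)
E
python3 -c "
import cv2,numpy as np
cv2.imwrite('pics/c7.png',np.hstack([cv2.imread(f'pics/{c}7.png') for c in('scene','top')]))"
```

```text
scene [481.18006637  56.88557553 111.        ] [345.43054402 185.7453426 ] [(array([484. ,  57.5, 112.5]), 0.57)]
0.64 338 352 183 198
345 185
wrist [481.18006637  56.88557553 111.        ] [225.02617114 222.30514736] [(array([482.5,  57.1, 110.6]), 0.79), (array([ 430.7, -128.7,   -3.2]), 0.32)]
0.62 216 245 205 234
225 222
top [481.18006637  56.88557553 111.        ] [301.24696997 216.124869  ] []
301 216
```

View pics/c7.png

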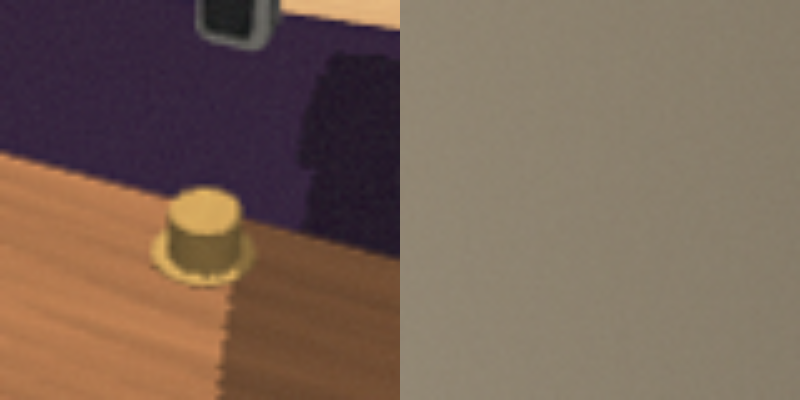

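Call:
{"fn": "apply_moves", "kwargs": {"rotation": [[0, 0, 0], [0, 0, 0], [0, 0, 0], [0, 0, 0], [0, 0, 0], [0, 0, 0], [0, 0, 0], [0, 0, 0]], "dp": [[-28, 0, -12], [-28, 0, -12], [-28, 0, -12], [-28, 0, -12], [0, 40, 0], [0, 40, 0], [0, 30, 0], [0, 0, 0]], "grip": [-1, -1, -1, -1, -1, -1, -1, -1]}}

```text
time: 11.32
position: [476.9, 56.1, 161.5]
ee_rot: [-89.9, 0.4, -7.2]
force: [-0.3, 1.4, -0.3]
width: 0.2
```

Call:
{"fn": "apply_moves", "kwargs": {"rotation": [[0, 0, -0.4], [0, 0, 0], [0, 0, 0]], "dp": [[5.5, 20, 1.5], [0, 15, 0], [0, 0, 0]], "grip": [-1, -1, -1]}}

```text
time: 11.7
position: [484.8, 56.9, 129.2]
ee_rot: [-89.9, -0.3, -7.2]
force: [-0.1, -0.7, -0.1]
width: -0.0
```

```bash
python3 - <<'E'
from plant import env
import cv2,numpy as np
print(env.sense()["position"],env.sense()["force"])
a=env.camera("scene")[140:240,290:410,::-1];b=env.camera("wrist")[:,:,::-1]
cv2.imwrite("pics/s8.png",np.hstack([cv2.resize(a,(480,400)),b[:, 180:480]]))
print(env.sense()["force"])
E
```

```text
[484.80234164  56.88188596 129.18383751] [-0.10310827 -0.74674123 -0.12374373]
[-0.08693232 -0.04281562  0.40075493]
```

View pics/s8.png

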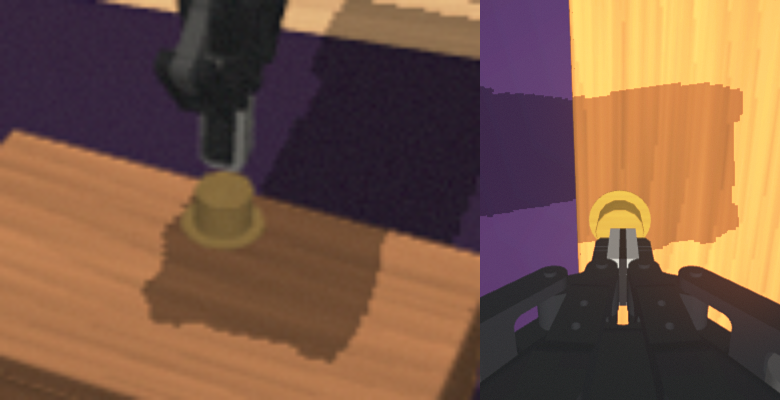

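The fingertips are centred above the stud. I descend to contact in small steps.

Call:
{"fn": "apply_moves", "kwargs": {"rotation": [[0, 0, 0.2], [0, 0, 0], [0, 0, 0], [0, 0, 0], [0, 0, 0], [0, 0, 0]], "dp": [[-1.5, 5, 0], [0, 4, 0], [0, 3, 0], [0, 2, 0], [0, 1.5, 0], [0, 1.5, 0]], "grip": [-1, -1, -1, -1, -1, -1]}}

```text
time: 12.55
position: [485.2, 57.0, 113.8]
ee_rot: [-89.9, -0.3, -7.2]
force: [-0.0, 0.2, -0.4]
width: 0.3
```

Call:
{"fn": "apply_moves", "kwargs": {"rotation": [[0, 0, 0], [0, 0, 0], [0, 0, 0]], "dp": [[-2.5, 0, 0], [0, 1.5, 0], [0, 1.5, 0]], "grip": [-1, -1, -1]}}

```text
time: 12.92
position: [482.7, 57.3, 110.9]
ee_rot: [-89.9, -0.4, -7.2]
force: [-1.7, -0.1, 4.7]
width: 0.3
```

Contact at about 5 N, which is the stud's friction. I continue down in small steps.

Call:
{"fn": "apply_moves", "kwargs": {"rotation": [[0, 0, 0], [0, 0, 0]], "dp": [[0, 1.5, 0], [0, 1.5, 0]], "grip": [-1, -1]}}

```text
time: 13.18
position: [482.6, 57.4, 108.5]
ee_rot: [-89.9, -0.4, -7.2]
force: [-2.0, -0.4, 4.7]
width: 0.0
```

Call:
{"fn": "apply_moves", "kwargs": {"rotation": [[0, 0, 0], [0, 0, 0]], "dp": [[0, 1, 0], [0, 1, 0]], "grip": [-1, -1]}}

```text
time: 13.42
position: [482.7, 57.3, 106.6]
ee_rot: [-89.9, -0.4, -7.2]
force: [-1.8, 0.3, 5.2]
width: -0.1
```

Call:
{"fn": "apply_moves", "kwargs": {"rotation": [[0, 0, 0], [0, 0, 0]], "dp": [[0, 1, 0], [0, 1, 0]], "grip": [-1, -1]}}

```text
time: 13.68
position: [482.6, 57.3, 104.5]
ee_rot: [-89.9, -0.4, -7.2]
force: [-1.9, 0.1, 5.8]
width: -0.1
```

Call:
{"fn": "apply_moves", "kwargs": {"rotation": [[0, 0, 0], [0, 0, 0]], "dp": [[0, 1, 0], [0, 1, 0]], "grip": [-1, -1]}}

```text
time: 13.92
position: [482.7, 57.3, 102.3]
ee_rot: [-89.9, -0.4, -7.2]
force: [-1.4, 0.1, 4.8]
width: 0.3
```

Call:
{"fn": "apply_moves", "kwargs": {"rotation": [[0, 0, 0], [0, 0, 0]], "dp": [[0, 0.8, 0], [0, 0.8, 0]], "grip": [-1, -1]}}

```text
time: 14.18
position: [482.7, 57.3, 100.8]
ee_rot: [-89.9, -0.4, -7.2]
force: [-4.2, 0.4, 12.5]
width: 0.3
```

Call:
{"fn": "apply_moves", "kwargs": {"rotation": [[0, 0, 0]], "dp": [[0, 0.3, 0]], "grip": [-1]}}

```text
time: 14.3
position: [482.7, 57.4, 100.8]
ee_rot: [-89.9, -0.4, -7.2]
force: [-3.5, 1.0, 8.7]
width: 0.2
```

Call:
{"fn": "apply_moves", "kwargs": {"rotation": [[0, 0, 0]], "dp": [[0, 0.7, 0]], "grip": [-1]}}

```text
time: 14.42
position: [482.7, 57.4, 100.8]
ee_rot: [-89.9, -0.4, -7.2]
force: [-4.8, 0.2, 12.3]
width: -0.2
```

The stud has bottomed: position is fixed at z=100.8 while the force rises about 10 N/mm. I check one row aimed at 15 N before holding.

Call:
{"fn": "apply_moves", "kwargs": {"rotation": [[0, 0, 0]], "dp": [[0, 1.0, 0]], "grip": [-1]}}

```text
time: 14.55
position: [482.8, 57.3, 100.8]
ee_rot: [-89.9, -0.5, -7.2]
force: [-5.5, 0.1, 14.5]
width: -0.3
```

Call:
{"fn": "apply_moves", "kwargs": {"rotation": [[0, 0, 0], [0, 0, 0], [0, 0, 0], [0, 0, 0], [0, 0, 0], [0, 0, 0], [0, 0, 0]], "dp": [[0, 1.05, 0], [0, 1.05, 0], [0, 1.05, 0], [0, 1.05, 0], [0, 1.05, 0], [0, 1.05, 0], [0, 1.05, 0]], "grip": [-1, -1, -1, -1, -1, -1, -1]}}

```text
time: 15.42
position: [482.8, 57.4, 100.8]
ee_rot: [-89.9, -0.7, -7.2]
force: [-5.0, -0.9, 13.7]
width: -0.1
```

A little under 15 N, so I hold slightly firmer for another 0.75 s.

Call:
{"fn": "apply_moves", "kwargs": {"rotation": [[0, 0, 0.2], [0, 0, 0], [0, 0, 0], [0, 0, 0], [0, 0, 0], [0, 0, 0]], "dp": [[-0.2, 1.15, 0], [0, 1.2, 0], [0, 1.2, 0], [0, 1.2, 0], [0, 1.2, 0], [0, 1.2, 0]], "grip": [-1, -1, -1, -1, -1, -1]}}

```text
time: 16.18
position: [482.8, 57.3, 100.8]
ee_rot: [-90.0, -0.8, -7.1]
force: [-5.7, 0.0, 14.0]
width: -0.3
```

```bash
python3 - <<'E'
from plant import env
for i in range(6):
    env.camera("wrist"); s=env.sense(); print(s["time"],s["force"],s["position"][2])
E
```

```text
16.225 [-5.71548121  0.07301018 13.59784276] 100.75625848810051
16.275 [-5.07520995  0.18886362 14.72043392] 100.76695101091417
16.325 [-5.74131479 -1.12278653 14.91157748] 100.74801003535663
16.375 [-5.82935871  1.12375229 14.36873375] 100.75924500211201
16.425 [-4.86393863 -0.20087057 14.05782329] 100.75889857074121
16.475 [-4.90275969 -0.88602737 15.29508125] 100.75261711604446
```

Steady at 14 to 15 N with no drift. I do one last hold slightly above, then lift clear.

Call:
{"fn": "apply_moves", "kwargs": {"rotation": [[0, 0, 0], [0, 0, 0], [0, 0, 0], [0, 0, 0], [0, 0, 0], [0, 0, 0], [0, 0, 0]], "dp": [[0, 1.4, 0], [0, 1.4, 0], [0, 1.4, 0], [0, 1.4, 0], [0, 1.4, 0], [0, 1.4, 0], [0, 1.4, 0]], "grip": [-1, -1, -1, -1, -1, -1, -1]}}

```text
time: 17.35
position: [482.8, 57.3, 100.7]
ee_rot: [-90.0, -1.1, -7.1]
force: [-6.2, 0.1, 17.0]
width: -0.1
```

Call:
{"fn": "apply_moves", "kwargs": {"rotation": [[0, 0, 0], [0, 0, 0], [0, 0, 0], [0, 0, 0], [0, 0, 0], [0, 0, 0]], "dp": [[0, -5, 0], [0, -15, 0], [0, -30, 0], [0, -40, 0], [0, -40, 0], [0, 0, 0]], "grip": [-1, -1, -1, -1, -1, -1]}}

```text
time: 18.1
position: [480.7, 57.6, 235.8]
ee_rot: [-90.0, -1.2, -7.1]
force: [0.1, -0.3, 0.1]
width: -0.2
```

```bash
python3 - <<'E'
from plant import env
import cv2,numpy as np
a=env.camera("scene")[:,:,::-1];cv2.imwrite("pics/s9.png",a)
for q in["stud_top","lid_edge","brush_pot","jar","paperweight"]: print(q,[(np.round(r["position"]),round(r["confidence"],2)) for r in env.place_of("scene",q)[:1]])
env.camera("wrist");print([(np.round(r["position"]),r["confidence"]) for r in env.place_of("wrist","dish")[:1]],[(np.round(r["position"]),r["confidence"]) for r in env.place_of("wrist","stud_top")[:1]])
s=env.sense();print(s["time"],s["force"],s["position"])
E
```

```text
stud_top [(array([483.,  53.,  98.]), 0.51)]
lid_edge [(array([455.,  62.,  87.]), 0.76)]
brush_pot [(array([ 555., -155.,    2.]), 0.8)]
jar [(array([586., 267.,  -1.]), 0.96)]
paperweight [(array([484., 243.,  -2.]), 0.92)]
[] [(array([483.,  58., 102.]), 0.77)]
18.55 [-0.19003935 -0.09780109  0.89875193] [477.96060609  57.72413844 231.25188599]
```

View pics/s9.png

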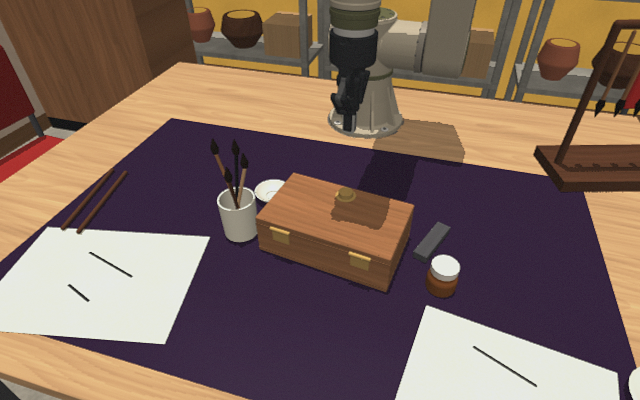

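The lid is shut, the stud at (345,195) sits low, and the pot, jar, paperweight and dish look to be where they were. The gripper is clear.

```bash
python3 -c "
from plant import env
print(env.hand_in())"
```

```text
the job is handed in; nothing more can be done
None
```

The box is shut and its stud is locked down, and I handed the job in at about 18.6 s of the 58 s allowed. The hand-in reports no verdict.

- **Lid:** I pushed it gently from behind, about 48 mm to the +y side of the stud, with at most about 4 N in the readings. Once the force fell to zero I stopped; pictures showed the lid still moving with the arm at rest. I then withdrew, and it swung shut untouched.
- **Stud:** It slid down against about 5 N and stopped firmly at 100.8 mm above the table, about 10 mm below its start. I held it there for about 3 s at mostly 14–15 N straight down. The last 0.9 s ended at 17 N, and no reading went above that. The force also had a sideways part of about 5–6 N, so the total was about 15–18 N. I only read the force at the end of each move, so brief peaks in between were not seen.
- **Final checks:**
  - The lid lies flat, and the camera estimates put the stud top at 98–102 mm, which agrees with the press.
  - The pot, jar and paperweight are within about 6 mm of their first positions, which is about the accuracy of the estimates.
  - I could not measure the dish at the end because the network did not find it. The last picture shows it standing beside the front corner of the box.
  - The gripper is about 130 mm above the stud, touching nothing.

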